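# Seat a block in a drilling jig with light taps and clamp it

## Task

A pine block lies loose in the drilling jig on the bench. Without lifting it, push it home with light taps of the fingertips: first on its long side until it lies flat along the fence, then on its free end until it also meets the end stop under the drill bush, and last press the raised handle of the jig's toggle clamp fully down, so that the clamp holds the block there. Leave the tools and other things round the jig where they are.

Things in the scene. Friction and masses are not known exactly. Their poses are not given: they have to be found in the camera images.
- jig: Drilling jig, fixed to the bench. Plywood board, x -205 to 25, y -95 to 105, top at z 18 mm. Origin: on the bench below the inner corner of fence and end stop. x runs along the fence to the stop (away from the robot, +-0.2 rad), y from the fence over the board (to the left). Aluminium fence: face y = 0, x -205 to 0, 18 mm thick, top z 48. Seated, the block fills x -140 to 0, y 0 to 45 mm
- end_stop (a point): Point at the foot of the aluminium end stop's face (the jig's plane x = 0), at (0, 22.5, 18) mm in the jig's frame; same axes as the jig. The face spans y -8 to 63 mm. On the stop lies a bush plate that overhangs the board by 42 mm (x -42 to 0, y 0 to 55, underside z 67.5, top of the bush z 84 mm above the bench); the block's end slides under it
- workpiece: Loose pine block on the jig's board, 140 mm long (its own x), 45 mm wide (its own y), 45 mm high, 0.1 to 0.25 kg. Its x points along the jig's x (within 0.12 rad at the start). At the start 9 to 33 mm short of the fence and of the stop. Origin: centre of its underside. It slides under about 1 to 2 N
- clamp_handle (a joint): How far the clamp's handle is pressed down, rad: at the start 0 to 0.12 (raised steeply, clamp open; at 0 it stands 1.15 rad above level), 1.15 = fully down (level, clamped, against its stop). Light friction, 0.2 N m; it stays where it is left. The linkage brings the hold-down arm down with it; at 1.15 it is at dead centre and stays locked
- handle_hinge (a point): Hinge of the clamp's handle, fixed at (-85, -77, 100) mm in the jig's frame, axes as the jig's; the hinge axis is the jig's x. Down, the handle points to the jig's -y; raised, it leans up and to -y, and its top face (the one to press) looks to +y. 128 mm long from the hinge, the last 84 mm a black grip 20 mm wide (along x), 16 mm thick
- handle_grip (a point): Point on the top face of the handle's black grip, 95 mm from the hinge, moving with the handle; z of its frame is the normal of that face (the side to press)
- clamp_arm: Steel hold-down arm of the clamp with a sprung black rubber tip 60 mm from its hinge. Origin: on its hinge, at (-85, -37, 86) mm in the jig's frame. Open, it stands up steeply over the fence, its end about 75 mm above its hinge and its tip 40 mm in front (+y) of it; closed, it lies level and its tip presses the block's top at y = 23 mm with several newtons
- tape_measure: Yellow tape measure, 68 x 79 x 65 mm, standing on the bench to the left of the jig; a bystander. Origin: centre of its underside
- pencil: Pencil, 123 mm long, 7 mm thick, lying on the bench in front of the jig; a bystander. Origin: centre of its underside
- hex_bolt_m12: Hexagon bolt, 65 mm long, 20 mm high, lying on the bench to the right of the jig; a bystander. Origin: centre of its underside

How it is judged:
By the outcome, as a careful person would: the job done as asked, in the order asked, and still so for the second after the job is handed in, with the robot touching nothing.
It also fails if it takes over 72 s, if anything falls off the work surface, if the arm or the gripper's body presses on something with over 40 N, if the wrist force passes 120 N, or if a joint passes its speed limit or range.

## Robot

A 6-joint arm with a two-finger parallel gripper is mounted at the origin on a cart in front of the work surface, level with it; the furniture and walls round the work are solid. World frame = base frame: x ahead of the robot, y to its left, z up, the work surface at z = 0. Lengths are in mm, angles in rad, forces in N, time in s.
With the tool pointing down it reaches from about 325 to 900 mm from the base axis. Payload 3.5 kg.
Tool frame: the origin (TCP) lies at the very end of the fingers, on their centre line; the grasp point (between the pads) lies 19 mm behind it; z points along the fingers, y is the line along which they close (so a half turn about z gives the same grasp; the last joint's range is limited). The gripper opens to 85 mm and grips with 20 to 120 N. Pads are 22 mm wide; open, the fingers measure 114 mm over their backs; the gripper's body (76 mm by 85 mm) begins 54 mm behind the grasp point. The pads swing forward as they close: fully open they stand 13 mm farther back than shut.
Start: joints at [1.029, 0.276, -0.026, 1.268, 0, 1.467], TCP at [265.539, 565.783, 231.313] pointing down, gripper open.
Joint ranges: [-3.12, 3.12], [-0.85, 1.88], [-1.08, 1.24], [-1.95, 2.15], [-1.57, 1.53], [-3.14, 3.14]. Speed limits (rad/s): [2.57, 2.57, 3.14, 3.14, 3.14, 3.14].

## Interface

Orientations are given as a unit quaternion [x, y, z, w].
In Python, from cell import arm, vision, finish_job gives the robot as it stands.
- The arm moves only by the tool send_rows, never from a script. Its argument "plan" is a list of rows, each a list of 4 numbers: the shift along the tool's x, y, z in cm, then the turn about the tool's z in rad. In form: [[dx, dy, dz, turn], ...]. A call has 1 to 5 rows; each row shifts and turns the commanded pose from where the row before left it, along the tool's axes as they then stand; what a row does not reach is not made up. A row lasts 1/12 s, in which the tool goes at most 41.7 mm and 7.16 degrees, less where a joint would pass 70% of its speed; a pose out of reach is approached as far as the arm can. A call with a gripper value outside its range is refused whole. "gripper" is the opening, from 0 (shut) to 1 (fully open), set as the call begins (left out, the last holds). The fingers move at their own pace and stop on an object; "grip_force" is the grip in N (left out, the last holds). Time passes only in rows, so rows that do not move let the fingers close. It gives the time, the measured TCP pose, the force, the opening and the grip force at its end, in the units of the state.
- arm.get_state(): the state, without advancing time (a new reading comes with each control period).
- vision.snapshot(name): name is "scene" or "top" or "wrist"; returns a dict with "image" (400x640x3 uint8, blue, green, red), "fx", "fy", "cx", "cy" (pixels), "k1" (the pictures are not rectified: a ray, as slopes to the right and down, at radius r is drawn at 1 + k1 r^2 times it, then the intrinsics apply), "origin" and "attitude" of the camera in the world. Camera axes: x right, y down, z forward; pixel columns grow to the right and rows downward; lengths in mm; the calibration is good to about 2 mm. A picture is of the moment at which its call begins. There is no depth.
- finish_job(): hands the job in; it is judged then, once.
The state is a dict: "t": time; "joint_pos": joint angles; "qd": joint speeds; "tau": joint torques, N m; "tool_pos": TCP position; "orientation": TCP orientation; "wrist_force": force on the tool from outside, world axes, zero at the start; "torque": the same for the moment, N m; "opening": finger opening in mm; "finger_force": force on a finger pad.
Only numpy, scipy, OpenCV 4.12 (cv2) and the standard library are available. Lean on these libraries where they do the work, as an engineer would, in place of code of your own. Each camera call takes 0.05 s, during which the arm holds its last target. There are 200 camera calls.

## Working session

There is one attempt and no reset: what is moved stays moved. The work goes in short steps, Python scripts to look and compute and a tool call to move; the robot and the scene stay as the last step left them, time stands still between calls to the robot, and variables do not carry over. Pictures are saved under pics/ and viewed, at most 10 in all, crops included, and the job is handed in when it is done.

Besides the shell and the picture viewer there is one more tool, called after "Request:" in YAML: its name, and indented under it one key for each argument. send_rows: Moves the arm, as the interface text tells. Its arguments: {"type":"object","properties":{"plan":{"type":"array","items":{"type":"array","items":{"type":"number"}}},"gripper":{"type":"number"},"grip_force":{"type":"number"}},"required":["plan"]}

```bash
mkdir -p pics; ls; python3 - <<'E'
from cell import arm,vision
import cv2
for n in ["scene","top"]:
    s=vision.snapshot(n); cv2.imwrite(f"pics/{n}0.png",s["image"])
    print(n,{k:v for k,v in s.items() if k!="image"})
print(arm.get_state())
E
```

```text
pics
scene {'fx': 519.6299869524902, 'fy': 519.6299869524902, 'cx': 321.0694477346336, 'cy': 198.96319664759082, 'k1': -0.08945733457822337, 'origin': array([-231.05399935, -146.1863741 ,  643.27414727]), 'attitude': array([ 0.75838609, -0.42609318,  0.24392895, -0.42871181])}
top {'fx': 428.97222451182137, 'fy': 428.97222451182137, 'cx': 322.1259414112897, 'cy': 196.66819161821056, 'k1': -0.1079621511453765, 'origin': array([ 355.50103899,  294.51442501, 1037.59522249]), 'attitude': array([-0.68119416,  0.72473731, -0.07555115,  0.07086869])}
{'t': 0.1, 'joint_pos': array([ 1.02861506e+00,  2.77080800e-01, -2.77712990e-02,  1.26797449e+00,
        7.85822531e-06,  1.46740924e+00]), 'qd': array([-0.00075138, -0.00270148,  0.00407984, -0.0010844 ,  0.00204582,
       -0.001741  ]), 'tau': array([-1.75991966e-05, -4.46707714e+01,  2.96128553e+01,  8.43671471e-03,
       -1.18310550e-04, -1.53989640e-05]), 'tool_pos': array([265.16191604, 565.17995576, 230.24369649]), 'orientation': array([ 2.17641099e-01,  9.76028341e-01, -9.61460591e-04, -3.25734525e-04]), 'wrist_force': array([-0.47395394, -1.51181233, -0.37597519]), 'torque': array([ 0.0020488 , -0.01710756,  0.0124497 ]), 'finger_force': 0.0, 'opening': 85.27207922929868}
```

View pics/top0.png

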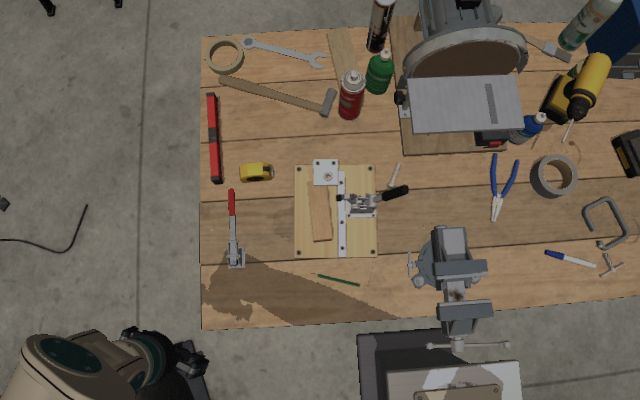

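View pics/scene0.png

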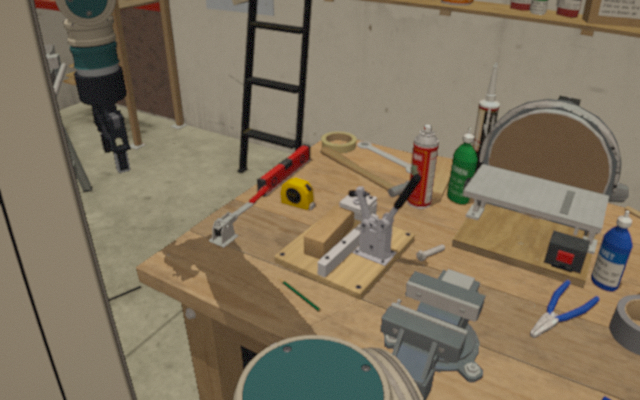

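Top view: the jig spans about (295-377, 160-257), the fence runs up column ~341, the block is at (308-330, 190-240), and the handle is at (385-408, 192). Next is an enlarged crop.

```bash
cat > h.py <<'E'
import numpy as np, cv2
from scipy.spatial.transform import Rotation as R
from cell import arm, vision
def proj(s,P):
    p=R.from_quat(s["attitude"]).inv().apply(np.atleast_2d(P)-s["origin"]); q=p[:,:2]/p[:,2:]
    q=q*(1+s["k1"]*(q**2).sum(1,keepdims=True))
    return q*[s["fx"],s["fy"]]+[s["cx"],s["cy"]]
def unproj(s,uv,z):
    uv=np.atleast_2d(np.array(uv,float)); d=(uv-[s["cx"],s["cy"]])/[s["fx"],s["fy"]]; q=d.copy()
    for _ in range(20): q=d/(1+s["k1"]*(q**2).sum(1,keepdims=True))
    r=R.from_quat(s["attitude"]).apply(np.c_[q,np.ones(len(q))]); z=np.broadcast_to(z,len(q))
    return s["origin"]+r*((z-s["origin"][2])/r[:,2])[:,None]
def crop(s,name,x0,y0,x1,y1,k):
    im=cv2.resize(s["image"][y0:y1,x0:x1],None,fx=k,fy=k,interpolation=cv2.INTER_CUBIC); cv2.imwrite(name,im)
E
python3 - <<'E'
from h import *
s=vision.snapshot("top"); crop(s,"pics/topc.png",270,145,430,265,5)
s=vision.snapshot("scene"); crop(s,"pics/scenec.png",260,160,460,310,4)
E
```

```text
(no output)
```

View pics/topc.png

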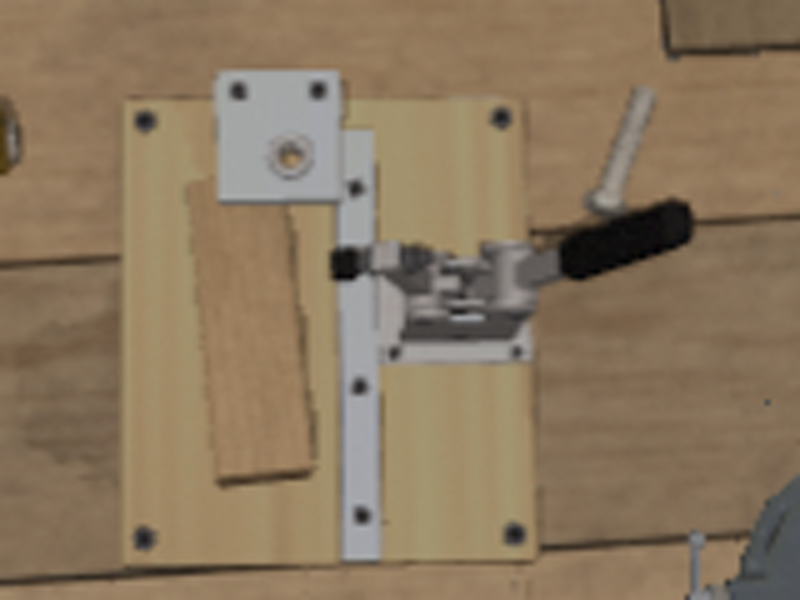

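View pics/scenec.png

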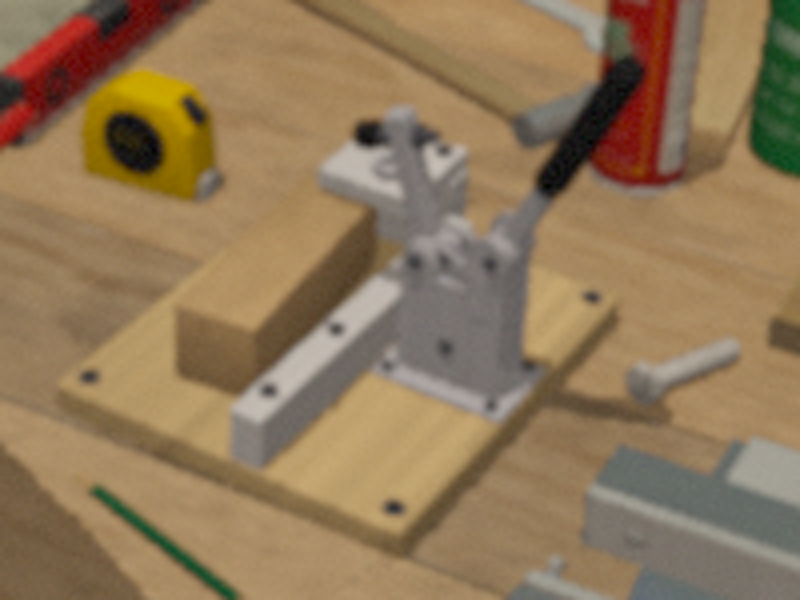

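Top crop (5x, offset 270,145): board corners at (125,98), (523,98), (537,563), (124,567). The block's top has corners at (217,477) and (313,467), its left edge runs to (188,183), and its right edge runs to (289,205). In the scene crop (4x, offset 260,160) the board corners are at (60,388), (400,540), (617,295).

```bash
cat >> h.py <<'E'
def fit2(L,W):
    L,W=np.array(L,float)[:,:2],np.array(W,float)[:,:2]; a,b=L-L.mean(0),W-W.mean(0)
    th=np.arctan2((a[:,0]*b[:,1]-a[:,1]*b[:,0]).sum(),(a*b).sum()); c,s=np.cos(th),np.sin(th)
    t=W.mean(0)-np.array([[c,-s],[s,c]])@L.mean(0); return th,t,(L@np.array([[c,s],[-s,c]])+t-W)
E
python3 - <<'E'
from h import *
s=vision.snapshot("top"); f=lambda a:np.array(a)/5+[270,145]
W=unproj(s,f([[125,98],[523,98],[537,563],[124,567]]),18)
L=[[25,105],[25,-95],[-205,-95],[-205,105]]
th,t,r=fit2(L,W); print("jig",th,t,r.round(1).tolist())
B=unproj(s,f([[217,477],[313,467],[188,183],[289,205]]),63)[:,:2]
c,sn=np.cos(th),np.sin(th); Rj=np.array([[c,-sn],[sn,c]])
print("block pts in jig",((B-t)@Rj).round(1).tolist())
def J(p): p=np.atleast_2d(p).astype(float); return np.c_[p[:,:2]@Rj.T+t,p[:,2]]
sc=vision.snapshot("scene"); g=lambda p:((proj(sc,J(p))-[260,160])*4).round().tolist()
print("scene proj corners",g([[-205,105,18],[-205,-95,18],[25,-95,18]]), "fence end top",g([[-205,0,48]]),"hinge",g([[-85,-77,100]]))
print("top proj fence",((proj(s,J([[-205,0,48],[-42,55,74],[-42,0,74]]))-[270,145])*5).round().tolist())
for q in [0,.06,.12]:
    a=1.15-q; 
    p=J([[-85,-77-128*np.cos(a),100+128*np.sin(a)]]); print(q,g([[-85,-77-128*np.cos(a),100+128*np.sin(a)]]),((proj(s,p)-[270,145])*5).round())
print("wp tip",J([[-85,-77-95*np.cos(1.1),100+95*np.sin(1.1)]]))
E
```

```text
jig -0.055609026778134396 [623.80170294 240.895103  ] [[-0.1, 1.5], [0.8, -1.8], [-0.7, -2.1], [0.0, 2.4]]
block pts in jig [[-167.2, 57.6], [-162.9, 13.9], [-29.4, 70.9], [-40.3, 23.7]]
scene proj corners [[55.0, 387.0], [403.0, 541.0], [626.0, 300.0]] fence end top [[229.0, 414.0]] hinge [[508.0, 255.0]]
top proj fence [[343.0, 562.0], [222.0, 204.0], [341.0, 203.0]]
0 [[633.0, 67.0]] [[683. 223.]]
0.06 [[647.0, 79.0]] [[699. 225.]]
0.12 [[661.0, 91.0]] [[714. 227.]]
wp tip [[532.25835715 125.71343863 184.66469921]]
```

The jig fit agrees in both cameras to about 3 mm. Its yaw is -0.056, with the origin near (624, 241). In the jig frame the block is yawed +0.097, its rear right corner is at (-163, 14), and its front end is about 24 mm short of the stop. I'll align the tool with the jig (tool x = -jig x, tool y = jig y) and move over to the block's left side.

Request:
send_rows:
  plan:
    - [0, 0, 0, -0.1]
    - [0, 0, 0, -0.1]
    - [0, 0, 0, -0.1]
    - [0, 0, 0, -0.083]
    - [0, 0, 0, 0]
  gripper: 0.4

```text
t: 0.72
tool_pos: [265.5, 565.7, 231.2]
orientation: [0.027, 1.0, -0.0, -0.0]
wrist_force: [0.3, 0.1, -0.9]
opening: 34.2
finger_force: 0.0
```

Request:
send_rows:
  plan:
    - [-3, -2, 0, 0]
    - [-3, -2, 0, 0]
    - [-3, -2, 0, 0]
    - [-3, -2, 0, 0]
    - [-3, -2, 0, 0]

```text
t: 1.13
tool_pos: [410.8, 456.5, 231.4]
orientation: [0.029, 1.0, 0.0, 0.0]
wrist_force: [-0.3, -0.3, -0.4]
opening: 34.0
finger_force: 0.0
```

Request:
send_rows:
  plan:
    - [-3, -2, 0, 0]
    - [-3, -2, 0, 0]
    - [-3, -2, 0, 0]
    - [-3, -2, 0, 0]
    - [-2, -1, 0, 0]

```text
t: 1.55
tool_pos: [547.0, 357.3, 231.3]
orientation: [0.03, 1.0, -0.0, 0.001]
wrist_force: [0.6, 0.3, -0.4]
opening: 34.3
finger_force: 0.0
```

```bash
cat >> h.py <<'E'
TH=-0.0556; T=np.array([623.8,240.9]); RJ=np.array([[np.cos(TH),-np.sin(TH)],[np.sin(TH),np.cos(TH)]])
def toJ(p): p=np.atleast_2d(p).astype(float); return np.c_[(p[:,:2]-T)@RJ,p[:,2]]
def toW(p): p=np.atleast_2d(p).astype(float); return np.c_[p[:,:2]@RJ.T+T,p[:,2]]
def st():
    s=arm.get_state(); m=R.from_quat(s["orientation"]).as_matrix()
    print("t",round(s["t"],2),"jig",toJ(s["tool_pos"]).round(1),"yaw err",round(np.arctan2(m[1,1],m[0,1])-np.pi/2-TH,3),"F",s["wrist_force"].round(1),"open",round(s["opening"],1))
E
python3 - <<'E'
from h import *
st(); s=vision.snapshot("top")
print("tape", toJ(unproj(s,[[240,182],[273,162],[272,180]],[0,65,65])).round())
print("vise", toJ(unproj(s,[[432,226],[466,226],[408,262]],100)).round())
s=vision.snapshot("wrist"); cv2.imwrite("pics/w1.png",s["image"])
E
```

```text
t 1.55 jig [[-83.1 112.  231.3]] yaw err -0.005 F [ 0.6  0.3 -0.4] open 34.3
tape [[-14. 242.   0.]
 [ 18. 153.  65.]
 [-25. 154.  65.]]
vise [[-141. -206.  100.]
 [-142. -283.  100.]
 [-220. -149.  100.]]
```

Request:
send_rows:
  plan:
    - [1, 0.6, 3, 0]
    - [0, 0, 4, 0]
    - [0, 0, 4, 0]
    - [0, 0, 4, 0]
    - [0, 0, 3, 0]

```text
t: 2.07
tool_pos: [532.2, 366.2, 48.0]
orientation: [0.028, 1.0, -0.001, -0.002]
wrist_force: [-0.5, 0.0, 1.0]
opening: 34.3
finger_force: 0.0
```

Request:
send_rows:
  plan:
    - [0, 0, 1, 0]
    - [0, 0, 0.6, 0]
    - [0, 0, 0, 0]

```text
t: 2.32
tool_pos: [534.3, 366.7, 35.0]
orientation: [0.028, 1.0, -0.0, -0.0]
wrist_force: [-0.1, -0.3, 0.8]
opening: 33.9
finger_force: 0.0
```

```bash
python3 - <<'E'
from h import *
st(); s=vision.snapshot("top"); crop(s,"pics/t2.png",270,145,430,265,5)
s=vision.snapshot("scene"); a=s["image"][150:310,240:440]
b=cv2.resize(a,None,fx=3,fy=3,interpolation=2); c=cv2.resize(vision.snapshot("top")["image"][140:270,280:390],None,fx=3.6,fy=3.6,interpolation=2)
h=max(b.shape[0],c.shape[0]); pad=lambda i:cv2.copyMakeBorder(i,0,h-i.shape[0],0,0,0)
o=np.hstack([pad(b),pad(c)]); o=cv2.resize(o,(800,int(o.shape[0]*800/o.shape[1]))); cv2.imwrite("pics/c2.png",o); print(o.shape)
E
```

```text
t 2.32 jig [[-96.4 120.7  35. ]] yaw err -0.0 F [-0.1 -0.3  0.8] open 33.9
(385, 800, 3)
```

View pics/c2.png

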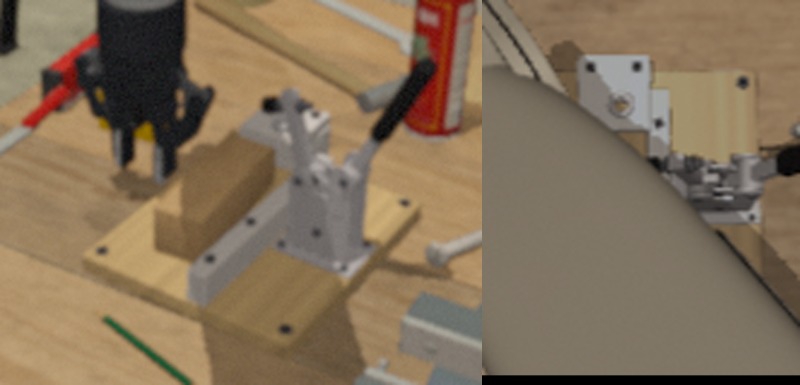

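The picture shows the two fingertips standing left of the block, clear of it, with the clamp arm upright. I'll approach and tap towards the fence (-y).

Request:
send_rows:
  plan:
    - [0, -0.8, 0, 0]
    - [0, -0.6, 0, 0]
    - [0, -0.4, 0, 0]
    - [0, -0.3, 0, 0]
    - [0, -0.3, 0, 0]

```text
t: 2.88
tool_pos: [534.1, 342.5, 36.1]
orientation: [0.028, 1.0, 0.001, 0.001]
wrist_force: [-0.2, 1.3, 0.8]
opening: 33.9
finger_force: 0.7
```

Request:
send_rows:
  plan:
    - [0, -0.2, 0, 0]
    - [0, -0.2, 0, 0]
    - [0, -0.2, 0, 0]
    - [0, -0.2, 0, 0]
    - [0, 0, 0, 0]

```text
t: 3.3
tool_pos: [533.0, 334.1, 35.2]
orientation: [0.028, 1.0, -0.0, -0.0]
wrist_force: [0.0, 0.8, 0.4]
opening: 34.1
finger_force: 0.3
```

```bash
python3 - <<'E'
from h import *
st(); s=vision.snapshot("scene"); crop(s,"pics/s3.png",280,190,420,290,5)
E
```

```text
t 3.3 jig [[-95.9  88.   35.2]] yaw err -0.0 F [0.  0.8 0.4] open 34.1
```

Request:
send_rows:
  plan:
    - [0, -0.2, 0, 0]
    - [0, -0.2, 0, 0]
    - [0, -0.2, 0, 0]

```text
t: 3.6
tool_pos: [532.8, 328.4, 35.2]
orientation: [0.028, 1.0, -0.0, 0.0]
wrist_force: [-0.0, 0.5, 0.1]
opening: 33.8
finger_force: 0.5
```

Request:
send_rows:
  plan:
    - [0, -0.1, 0, 0]
    - [0, -0.1, 0, 0]
    - [0, -0.1, 0, 0]

```text
t: 3.85
tool_pos: [532.6, 325.9, 35.4]
orientation: [0.028, 1.0, 0.001, -0.0]
wrist_force: [-0.8, 3.0, -0.6]
opening: 34.4
finger_force: 2.0
```

```bash
python3 - <<'E'
from h import *
st(); s=vision.snapshot("scene"); crop(s,"pics/s4.png",280,190,420,290,5)
E
```

```text
t 3.85 jig [[-95.8  79.8  35.4]] yaw err -0.0 F [-0.8  3.  -0.6] open 34.4
```

View pics/s4.png

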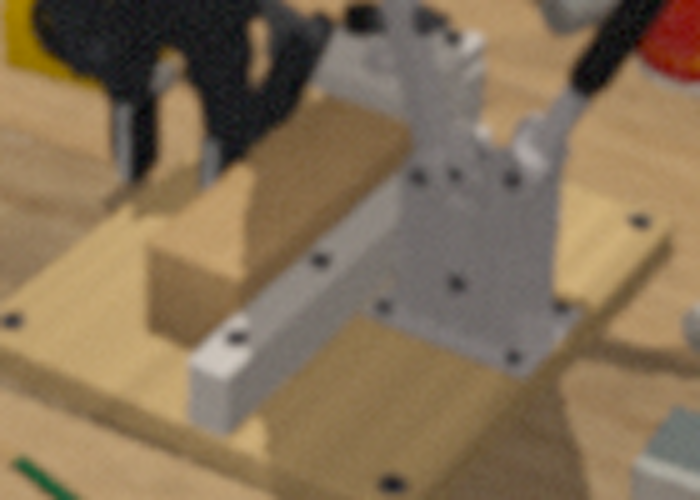

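The block's rear right corner has reached the fence, near (240,285). I'll keep going gently until the force shows it is flush.

Request:
send_rows:
  plan:
    - [0, -0.1, 0, 0]
    - [0, -0.1, 0, 0]

```text
t: 4.07
tool_pos: [532.7, 325.8, 35.9]
orientation: [0.027, 1.0, 0.003, 0.0]
wrist_force: [-1.7, 8.5, 1.4]
opening: 34.4
finger_force: 4.4
```

Request:
send_rows:
  plan:
    - [0, -0.1, 0, 0]
    - [0, 0, 0, 0]

```text
t: 4.23
tool_pos: [532.6, 325.8, 36.3]
orientation: [0.027, 1.0, 0.004, 0.0]
wrist_force: [-0.7, 8.9, 2.0]
opening: 34.1
finger_force: 4.5
```

Request:
send_rows:
  plan:
    - [0, -0.1, 0, 0]
    - [0, 0, 0, 0]

```text
t: 4.4
tool_pos: [532.6, 325.7, 36.6]
orientation: [0.027, 1.0, 0.005, 0.0]
wrist_force: [-1.7, 10.5, 1.9]
opening: 34.6
finger_force: 5.5
```

Force rises with no further motion, so the block is flat against the fence. Next: back off, close the fingers and go round to the free end.

Request:
send_rows:
  plan:
    - [0, 1, 0, 0]
    - [0, 3, 0, 0]
    - [2, 0.5, 0, 0]
    - [4, 0, 0, 0]
    - [4, 0, 0, 0]

```text
t: 4.82
tool_pos: [435.1, 372.1, 35.1]
orientation: [0.029, 1.0, -0.001, 0.001]
wrist_force: [0.1, 0.3, -0.2]
opening: 34.2
finger_force: 0.0
```

Request:
send_rows:
  plan:
    - [0.5, -2, 0, 0]
    - [0, -3, 0, 0]
    - [0, -3, 0, 0]
    - [0, -1.5, 0, 0]
    - [0, 0, 0, 0]
  gripper: 0

```text
t: 5.23
tool_pos: [422.5, 273.9, 34.5]
orientation: [0.029, 1.0, -0.002, -0.001]
wrist_force: [-0.8, 0.6, -0.4]
opening: -0.0
finger_force: 0.0
```

```bash
python3 - <<'E'
from h import *
st(); s=vision.snapshot("scene"); a=cv2.resize(s["image"][190:290,280:420],None,fx=4,fy=4,interpolation=2)
s=vision.snapshot("top"); b=cv2.resize(s["image"][155:265,290:350],None,fx=4,fy=4,interpolation=2)[:400]
cv2.imwrite("pics/c5.png",np.hstack([a,b]))
E
```

```text
t 5.23 jig [[-202.8   21.7   34.5]] yaw err -0.003 F [-0.8  0.6 -0.4] open -0.0
```

View pics/c5.png

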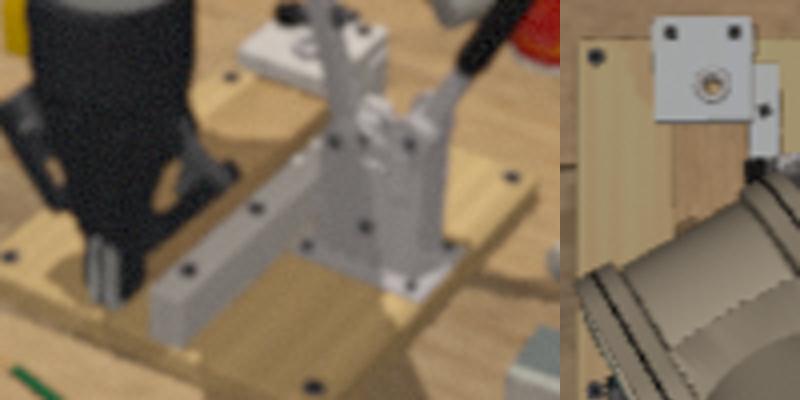

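The block lies parallel to the fence (top view, its left edge vertical at column 675), and the closed fingers stand behind its free end. Now I'll push along +x.

Request:
send_rows:
  plan:
    - [-1, 0.15, 0, 0]
    - [-0.7, 0, 0, 0]
    - [-0.5, 0, 0, 0]
    - [-0.3, 0, 0, 0]
    - [-0.2, 0, 0, 0]

```text
t: 5.75
tool_pos: [452.3, 277.9, 35.3]
orientation: [0.028, 1.0, 0.0, -0.0]
wrist_force: [-2.0, 0.8, 0.7]
opening: 0.1
finger_force: 0.7
```

Request:
send_rows:
  plan:
    - [-0.2, 0, 0, 0]
    - [-0.2, 0, 0, 0]
    - [-0.2, 0, 0, 0]
    - [-0.2, 0, 0, 0]
    - [-0.2, 0, 0, 0]

```text
t: 6.17
tool_pos: [461.7, 276.8, 35.2]
orientation: [0.028, 1.0, -0.0, -0.0]
wrist_force: [-0.3, 0.5, -1.6]
opening: 0.2
finger_force: 0.4
```

```bash
python3 - <<'E'
from h import *
st()
E
```

```text
t 6.17 jig [[-163.8   26.8   35.2]] yaw err -0.0 F [-0.3  0.5 -1.6] open 0.2
```

Request:
send_rows:
  plan:
    - [-0.2, -0.15, 0, 0]
    - [-0.2, -0.15, 0, 0]
    - [-0.2, 0, 0, 0]
    - [-0.2, 0, 0, 0]
    - [0, 0, 0, 0]

```text
t: 6.58
tool_pos: [470.4, 273.2, 35.4]
orientation: [0.028, 1.0, -0.0, 0.001]
wrist_force: [0.5, -0.4, 0.4]
opening: 0.0
finger_force: 0.0
```

Request:
send_rows:
  plan:
    - [-0.1, 0, 0, 0]
    - [-0.1, 0, 0, 0]
    - [0, 0, 0, 0]

```text
t: 6.83
tool_pos: [471.8, 273.3, 35.4]
orientation: [0.028, 1.0, -0.0, 0.0]
wrist_force: [-0.1, 0.8, 0.8]
opening: -0.1
finger_force: 0.3
```

Request:
send_rows:
  plan:
    - [-0.1, 0, 0, 0]
    - [-0.1, 0, 0, 0]
    - [0, 0, 0, 0]

```text
t: 7.08
tool_pos: [473.8, 273.2, 35.3]
orientation: [0.028, 1.0, -0.0, 0.0]
wrist_force: [0.1, -0.1, 1.2]
opening: 0.1
finger_force: 0.3
```

Request:
send_rows:
  plan:
    - [-0.1, 0, 0, 0]
    - [-0.1, 0, 0, 0]
    - [0, 0, 0, 0]

```text
t: 7.33
tool_pos: [475.9, 273.2, 35.3]
orientation: [0.028, 1.0, 0.0, 0.0]
wrist_force: [-1.2, 0.3, 0.4]
opening: -0.1
finger_force: 0.2
```

Request:
send_rows:
  plan:
    - [-0.1, 0, 0, 0]
    - [-0.1, 0, 0, 0]
    - [0, 0, 0, 0]

```text
t: 7.58
tool_pos: [477.9, 273.0, 35.3]
orientation: [0.028, 1.0, -0.0, 0.0]
wrist_force: [-0.3, 0.6, 0.1]
opening: -0.4
finger_force: 0.2
```

Request:
send_rows:
  plan:
    - [-0.1, 0, 0, 0]
    - [-0.1, 0, 0, 0]
    - [0, 0, 0, 0]

```text
t: 7.83
tool_pos: [478.0, 272.9, 35.2]
orientation: [0.028, 1.0, 0.0, -0.002]
wrist_force: [-4.6, 0.0, 3.5]
opening: 0.0
finger_force: 2.4
```

Request:
send_rows:
  plan:
    - [-0.1, 0, 0, 0]
    - [-0.1, 0, 0, 0]
    - [0, 0, 0, 0]

```text
t: 8.08
tool_pos: [478.0, 272.9, 34.9]
orientation: [0.027, 1.0, 0.0, -0.004]
wrist_force: [-8.7, 1.4, 6.4]
opening: -0.3
finger_force: 4.5
```

```bash
python3 - <<'E'
from h import *
st(); s=vision.snapshot("scene"); a=cv2.resize(s["image"][190:290,280:420],None,fx=4,fy=4,interpolation=2)
s=vision.snapshot("top"); b=cv2.resize(s["image"][155:265,290:350],None,fx=4,fy=4,interpolation=2)[:400]
cv2.imwrite("pics/c6.png",np.hstack([a,b]))
E
```

```text
t 8.08 jig [[-147.4   23.8   34.9]] yaw err 0.001 F [-8.7  1.4  6.4] open -0.3
```

View pics/c6.png

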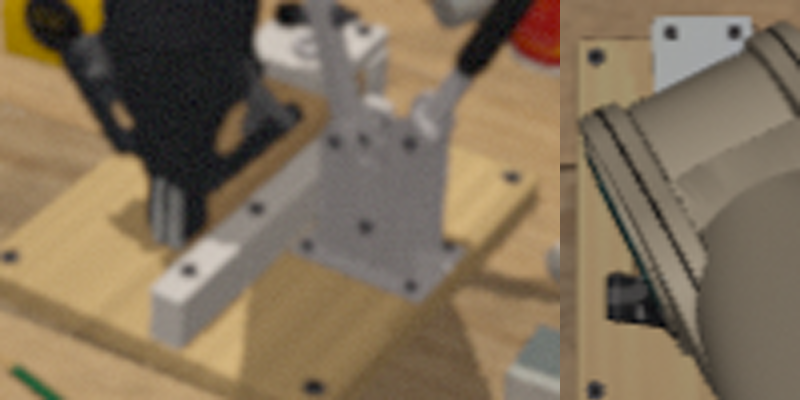

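The force rises against a hard stop at x = -147 with no further motion, so the block is seated. The knuckles hide its front end in this view. I'll back off, rise, go over to the handle and check the block on the way.

Request:
send_rows:
  plan:
    - [1, 0, 0, 0]
    - [4, 0, 0, 0]
    - [0, 0, -4, 0]
    - [0, 0, -4, 0]
    - [0, 0, -4, 0]

```text
t: 8.6
tool_pos: [428.6, 274.2, 154.3]
orientation: [0.028, 1.0, -0.001, -0.002]
wrist_force: [2.3, 1.7, 0.2]
opening: -0.2
finger_force: 0.0
```

Request:
send_rows:
  plan:
    - [0, 0, -4, 0]
    - [0, 0, -4, 0]
    - [0, 0, -4, 0]
    - [0, 0, -0.5, 0]
    - [0, 0, 0, 0]

```text
t: 9.02
tool_pos: [434.5, 276.7, 284.7]
orientation: [0.028, 1.0, 0.002, 0.005]
wrist_force: [-0.1, 0.2, -0.6]
opening: 0.0
finger_force: 0.0
```

Request:
send_rows:
  plan:
    - [-2.5, -2, 0, 0]
    - [-3, -2.5, 0, 0]
    - [-3, -2.5, 0, 0]
    - [-2.5, -2.5, 0, 0]
    - [0, 0, 0, 0]

```text
t: 9.43
tool_pos: [539.5, 170.3, 277.6]
orientation: [0.031, 1.0, -0.002, 0.0]
wrist_force: [-0.0, -0.2, -0.7]
opening: -0.0
finger_force: 0.0
```

```bash
python3 - <<'E'
from h import *
st(); s=vision.snapshot("scene"); crop(s,"pics/s7.png",270,100,430,220,5); a=cv2.resize(s["image"][130:290,280:420],None,fx=3.5,fy=3.5,interpolation=2)
s=vision.snapshot("top"); b=cv2.resize(s["image"][155:265,290:350],None,fx=4,fy=4,interpolation=2)
b=cv2.copyMakeBorder(b,0,a.shape[0]-b.shape[0],0,0,0)
o=np.hstack([a,b]); cv2.imwrite("pics/c7.png",o); print(o.shape)
E
```

```text
t 9.43 jig [[-80.2 -75.2 277.6]] yaw err -0.006 F [-0.  -0.2 -0.7] open -0.0
(560, 730, 3)
```

View pics/c7.png

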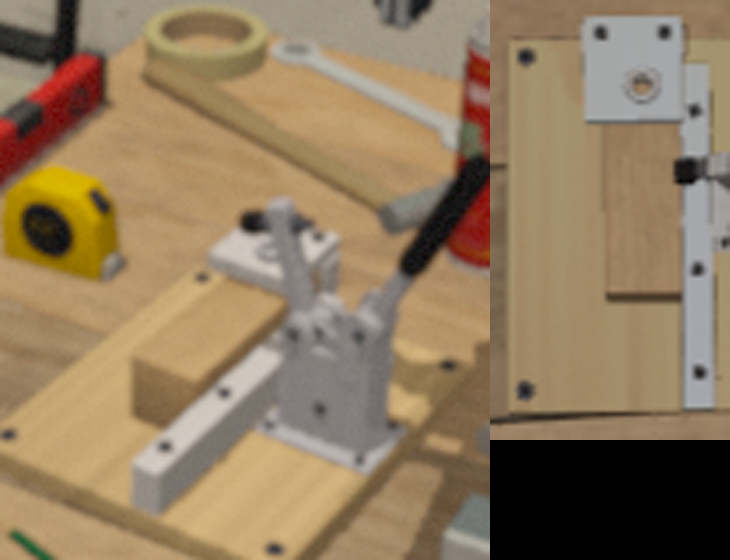

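The top view shows the block flat on the fence, with no gap at column 682. Its near end is at row 292, which puts it at jig x of about -139, so it is seated. Now I'll lower the closed fingertips on the +y side of the handle.

Request:
send_rows:
  plan:
    - [0.3, 0, 2, 0]
    - [0, 0, 3, 0]
    - [0, 0, 2, 0]
    - [0, 0, 0.8, 0]
    - [0, 0, 0, 0]

```text
t: 9.95
tool_pos: [529.9, 175.0, 199.0]
orientation: [0.027, 1.0, -0.001, -0.003]
wrist_force: [-0.3, -0.4, -0.0]
opening: 0.0
finger_force: 0.0
```

Request:
send_rows:
  plan:
    - [0, -1, 0, 0]
    - [0, -0.7, 0, 0]
    - [0, -0.5, 0, 0]
    - [0, -0.4, 0, 0]

```text
t: 10.28
tool_pos: [532.7, 148.1, 203.9]
orientation: [0.028, 1.0, 0.0, 0.001]
wrist_force: [-0.7, -0.5, 0.3]
opening: -0.1
finger_force: 0.0
```

```bash
python3 - <<'E'
from h import *
st(); s=vision.snapshot("scene"); crop(s,"pics/s8.png",330,120,450,210,6)
E
```

```text
t 10.28 jig [[-85.8 -97.7 203.9]] yaw err -0.001 F [-0.7 -0.5  0.3] open -0.1
```

View pics/s8.png

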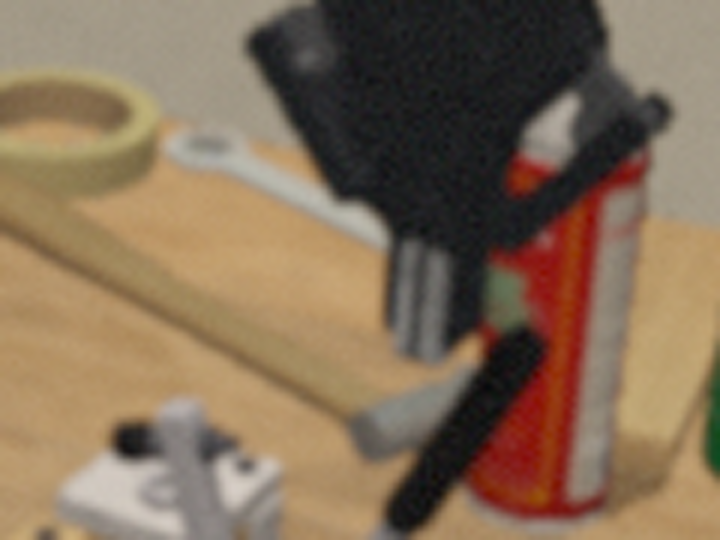

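The picture shows the fingertip corner at (480,340), level with the top end of the grip at (525,335). That is too high on the grip, so I'll go lower before pressing.

Request:
send_rows:
  plan:
    - [0, 0.6, 0, 0]
    - [0, 0, 1, 0]
    - [0, 0, 0.8, 0]
    - [0, 0, 0, 0]

```text
t: 10.67
tool_pos: [530.3, 154.8, 181.7]
orientation: [0.028, 1.0, -0.0, -0.002]
wrist_force: [-0.4, -0.7, -1.1]
opening: 0.0
finger_force: 0.0
```

Request:
send_rows:
  plan:
    - [0, -0.4, 0, 0]
    - [0, -0.3, 0, 0]
    - [0, -0.3, 0, 0]
    - [0, 0, 0, 0]

```text
t: 11.0
tool_pos: [531.6, 144.5, 184.5]
orientation: [0.028, 1.0, 0.0, 0.0]
wrist_force: [0.3, 1.4, -0.8]
opening: -0.1
finger_force: 0.5
```

Request:
send_rows:
  plan:
    - [0, -0.3, 0.1, 0]
    - [0, -0.3, 0.1, 0]
    - [0, -0.3, 0.1, 0]
    - [0, -0.3, 0.1, 0]

```text
t: 11.33
tool_pos: [531.0, 132.5, 180.4]
orientation: [0.028, 1.0, 0.0, 0.0]
wrist_force: [-0.0, 2.4, -0.5]
opening: -0.1
finger_force: 0.9
```

```bash
python3 - <<'E'
from h import *
st()
E
```

```text
t 11.33 jig [[ -86.6 -113.4  180.4]] yaw err -0.0 F [-0.   2.4 -0.5] open -0.1
```

Contact is made with about 2.4 N, and the handle is at about 0.92 rad. I'll follow the arc down.

Request:
send_rows:
  plan:
    - [-0.1, -0.5, 0.35, 0]
    - [-0.1, -0.5, 0.35, 0]
    - [0, -0.5, 0.5, 0]
    - [0, -0.5, 0.5, 0]
    - [0, -0.5, 0.6, 0]

```text
t: 11.75
tool_pos: [531.8, 106.7, 157.1]
orientation: [0.028, 1.0, -0.0, 0.0]
wrist_force: [-0.3, 0.4, 3.6]
opening: -0.2
finger_force: 1.2
```

Request:
send_rows:
  plan:
    - [0, -0.4, 0.6, 0]
    - [0, -0.3, 0.6, 0]
    - [0, -0.3, 0.6, 0]
    - [0, -0.3, 0.6, 0]
    - [0, 0, 0, 0]

```text
t: 12.17
tool_pos: [529.9, 94.2, 131.6]
orientation: [0.028, 1.0, -0.0, -0.001]
wrist_force: [-0.5, -0.5, 0.5]
opening: 0.1
finger_force: 0.0
```

```bash
python3 - <<'E'
from h import *
st()
E
```

```text
t 12.17 jig [[ -85.6 -151.7  131.6]] yaw err -0.001 F [-0.5 -0.5  0.5] open 0.1
```

Request:
send_rows:
  plan:
    - [0, -0.2, 0.5, 0]
    - [0, -0.1, 0.5, 0]
    - [0, -0.1, 0.4, 0]
    - [0, 0, 0.3, 0]
    - [0, 0, 0, 0]

```text
t: 12.58
tool_pos: [530.2, 90.6, 115.6]
orientation: [0.028, 1.0, -0.0, -0.0]
wrist_force: [0.0, 0.7, -0.1]
opening: 0.0
finger_force: 0.0
```

Request:
send_rows:
  plan:
    - [0, 0, 0.2, 0]
    - [0, 0, 0.2, 0]
    - [0, 0, 0.2, 0]
    - [0, 0, 0, 0]

```text
t: 12.92
tool_pos: [530.5, 90.8, 110.0]
orientation: [0.028, 1.0, 0.0, 0.0]
wrist_force: [0.1, -0.4, 0.5]
opening: -0.1
finger_force: 0.1
```

```bash
python3 - <<'E'
from h import *
st(); s=vision.snapshot("scene"); crop(s,"pics/s9.png",280,150,440,270,5)
E
```

```text
t 12.92 jig [[ -84.8 -155.1  110. ]] yaw err -0.0 F [ 0.1 -0.4  0.5] open -0.1
```

Request:
send_rows:
  plan:
    - [0, 0, 0.1, 0]
    - [0, 0, 0.1, 0]
    - [0, 0, 0, 0]

```text
t: 13.22
tool_pos: [530.4, 90.9, 108.1]
orientation: [0.028, 1.0, 0.0, -0.0]
wrist_force: [0.0, 0.4, 1.0]
opening: 0.1
finger_force: 0.3
```

Request:
send_rows:
  plan:
    - [0, 0, 0.1, 0]
    - [0, 0, 0.1, 0]
    - [0, 0, 0, 0]

```text
t: 13.47
tool_pos: [530.5, 90.9, 107.8]
orientation: [0.028, 1.0, 0.0, 0.0]
wrist_force: [-3.7, -1.7, 10.3]
opening: -0.1
finger_force: 5.2
```

Request:
send_rows:
  plan:
    - [0, 0, 0.1, 0]
    - [0, 0, 0.1, 0]
    - [0, 0, 0, 0]

```text
t: 13.72
tool_pos: [530.7, 90.9, 107.6]
orientation: [0.028, 1.0, 0.0, 0.0]
wrist_force: [-7.4, -1.6, 20.4]
opening: -0.1
finger_force: 10.3
```

Hard stop at z = 107.7 mm, and the level handle's face should be at 108, so the handle is fully down. I'll lift away clear and check with image code, since the picture allowance is used up.

Request:
send_rows:
  plan:
    - [0, 0, -0.6, 0]
    - [0, 0, -2, 0]
    - [0, 0, -4, 0]
    - [0, 0, -4, 0]
    - [0, 0, -4, 0]

```text
t: 14.13
tool_pos: [529.6, 90.9, 251.1]
orientation: [0.028, 1.0, 0.0, -0.001]
wrist_force: [1.7, -0.9, -0.1]
opening: 0.0
finger_force: 0.0
```

Request:
send_rows:
  plan:
    - [0, 0, -4, 0]
    - [3, 0, -2, 0]
    - [4, 0, 0, 0]
    - [4, 0, 0, 0]
    - [0, 0, 0, 0]

```text
t: 14.55
tool_pos: [413.2, 97.3, 309.6]
orientation: [0.027, 1.0, 0.0, -0.003]
wrist_force: [-0.0, -0.6, -1.0]
opening: 0.2
finger_force: 0.0
```

```bash
python3 - <<'E'
from h import *
st()
for n in ("scene","top"):
    s=vision.snapshot(n); g=cv2.cvtColor(s["image"],cv2.COLOR_BGR2GRAY)
    v=lambda p:[int(g[int(round(y)),int(round(x))]) for x,y in proj(s,toW(p))]
    for q in (1.15,1.1,1.0,.8,.05):
        a=1.15-q; P=[[-83,-76-d*np.cos(a)+8*np.sin(a),100+d*np.sin(a)+8*np.cos(a)] for d in (52,65,80,95,110,122,134,142)]
        print(n,q,v(P))
s=vision.snapshot("top"); g=cv2.cvtColor(s["image"],cv2.COLOR_BGR2GRAY)
# rubber tip closed, block end rows and left side columns
for y in (10,22,36): print("end y",y,[(x,int(g[tuple(proj(s,toW([[x,y,63]]))[0].round().astype(int)[::-1])])) for x in range(-152,-126,2)])
for x in (-125,-60): print("side x",x,[(y,int(g[tuple(proj(s,toW([[x,y,63]]))[0].round().astype(int)[::-1])])) for y in range(36,60,2)])
print("tip",[(y,int(g[tuple(proj(s,toW([[-83,y,80]]))[0].round().astype(int)[::-1])])) for y in range(-10,50,4)])
E
```

```text
t 14.55 jig [[-202.3 -155.1  309.6]] yaw err 0.001 F [-0.  -0.6 -1. ] open 0.2
scene 1.15 [37, 30, 29, 26, 23, 31, 87, 88]
scene 1.1 [57, 67, 87, 73, 109, 117, 92, 107]
scene 1.0 [149, 154, 158, 159, 153, 146, 146, 130]
scene 0.8 [152, 145, 148, 154, 147, 148, 151, 155]
scene 0.05 [144, 154, 138, 94, 57, 58, 77, 63]
top 1.15 [29, 25, 27, 19, 12, 15, 80, 79]
top 1.1 [26, 26, 26, 17, 18, 15, 80, 79]
top 1.0 [25, 26, 26, 16, 13, 37, 76, 77]
top 0.8 [24, 25, 23, 17, 28, 45, 79, 74]
top 0.05 [117, 116, 116, 107, 64, 59, 83, 88]
end y 10 [(-152, 150), (-150, 150), (-148, 150), (-146, 146), (-144, 98), (-142, 59), (-140, 84), (-138, 84), (-136, 132), (-134, 139), (-132, 139), (-130, 140), (-128, 140)]
end y 22 [(-152, 147), (-150, 146), (-148, 147), (-146, 142), (-144, 95), (-142, 61), (-140, 84), (-138, 84), (-136, 130), (-134, 135), (-132, 134), (-130, 133), (-128, 135)]
end y 36 [(-152, 148), (-150, 150), (-148, 149), (-146, 143), (-144, 97), (-142, 62), (-140, 84), (-138, 84), (-136, 134), (-134, 136), (-132, 137), (-130, 137), (-128, 137)]
side x -125 [(36, 134), (38, 139), (40, 139), (42, 135), (44, 127), (46, 140), (48, 140), (50, 147), (52, 147), (54, 146), (56, 147), (58, 147)]
side x -60 [(36, 138), (38, 131), (40, 132), (42, 135), (44, 129), (46, 123), (48, 139), (50, 139), (52, 147), (54, 146), (56, 147), (58, 148)]
tip [(-10, 166), (-6, 166), (-2, 166), (2, 166), (6, 167), (10, 167), (14, 168), (18, 163), (22, 78), (26, 74), (30, 149), (34, 167), (38, 136), (42, 136), (46, 125)]
```

The handle is dark along its whole length only in the level position. The clamp tip lies at y of about 23, and the block's end and side are square and in place. Handing in.

```bash
python3 -c "
from cell import finish_job
print(finish_job())"
```

```text
the job is handed in; nothing more can be done
None
```

The block was pushed flat along the fence, then home against the end stop, and the toggle clamp was pressed fully down to its stop; the job is handed in at about 15 s, with no verdict returned and the robot clear of everything.

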